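# Shut the tool cage and drop its latch

### The job

Shut the gate of the tool cage on the bench and latch it: lift the latch bar over the front horn of its keeper, press the gate home against its hinge spring and let the bar down into the keeper's notch, so that it holds the gate shut by itself. Press only lightly, never forcing the bar against the keeper with more than about 15 N, and leave the oil bottle, the spanner and the steel offcut where they are.

Things in the scene. Friction and masses are not known exactly. Their poses are not given: they have to be found in the camera images.
- hinge (a point): Foot of the gate's upright hinge line, at bench level, on the front left corner of a bench-top tool cage of grey angle iron and wire mesh (360 mm wide along y, 240 deep along x, 232 high), fixed to the bench, turned by up to 15 degrees. Axes of the cage: x inward from the gate side to the back, y to the left seen facing the gate, z up. Cage centre: 110 mm along x, -152 mm along y from here.
- keeper_nominal (a point): Nominal middle of the notch floor (28 mm before the hinge plane, 320 to its right, z = 181 mm) of the keeper, a plain steel U bolted to the cage's right front post; axes as the cage's. Notch open upward, 13 mm wide in x, 26 long in y, between a front horn (6 thick, 16 high) and a tall back (42 high). The real one, on slots and packing, sits up to 8 mm further in or out and up to 4 mm higher or lower; unmeasured: see or feel it.
- gate (a joint): Gate (20 mm tube and mesh, 296 mm from hinge to free edge, top at z = 206 mm): angle in rad, 0 = square in the opening, growing as it swings out to -x. Only the bar meeting the keeper's back stops it inward (limit -0.06). A spring hinge drives it to 0.45 with 2 N m/rad, friction 0.35 N m: it stays put from 0.28 to 0.62 but springs out from shut if let go unlatched; about 6 N at the handle brings it shut.
- latch (a joint): Latch bar angle about its pivot bolt, rad: 0 = level, grows as the nose rises; rests at -0.10, highest 0.60. Down in the notch it reads -0.04 to 0.04, on top of the front horn 0.10 to 0.18. It falls by its weight, slowed by grease.
- pivot (a point): Latch bar's pivot, at mid-thickness of the bar: on the gate 205 mm from the hinge line, 28 mm in front of the hinge plane, z = 196 mm. Axes as the gate's: x inward, y to the hinge. Bar: plain steel flat on edge, parallel to the gate, 10 mm thick, 30 high, nose 150 mm from the pivot, past the gate's free edge; it crosses the keeper 115 mm from the pivot. 0.44 to 0.62 kg with its handle.
- handle (a point): Middle of the grip of the bar's bow handle: 10 mm round steel, grip 66 mm long running along the bar, parallel to the gate, its axis 50 mm in front of the bar's front face (83 mm in front of the hinge plane), with a leg back to the bar at each end (56 mm clear between). It is centred 50 mm from the pivot towards the nose. Axes: x inward to the gate, y along the grip to the pivot. Nothing above it.
- oil_can: Bystander: aluminium oil bottle, 54 mm in diameter, 130 mm high, standing. Origin at the centre of its underside.
- spanner: Bystander: steel open-ended spanner, 190 mm long, lying flat. Origin at the middle of its underside.
- offcut: Bystander: offcut of dark steel angle, 130 x 40 x 40 mm, lying on the bench. Origin at the centre of its underside.

How it is judged:
By the outcome, as a careful person would: the job done as asked, in the order asked, and still so for the second after the job is handed in, with the robot touching nothing.
It also fails if it takes over 64 s, if anything falls off the work surface, if the arm or the gripper's body presses on something with over 40 N, if the wrist force passes 120 N, or if a joint passes its speed limit or range.

### The arm

A 6-joint arm with a two-finger parallel gripper is mounted at the origin on the work surface. World frame = base frame: x ahead of the robot, y to its left, z up, the work surface at z = 0. Lengths are in m, angles in rad, forces in N, time in s.
With the tool pointing down it reaches from about 0.425 to 0.95 m from the base axis. Payload 3.5 kg.
Tool frame: the origin (TCP) lies at the centre of the arm's flange, where the gripper is bolted on; the fingertips stand 173 mm ahead of it and the grasp point (between the pads) lies 155 mm ahead of it (ctrl.tcp_to_grasp is the distance from the TCP to the grasp point, in m); z points along the fingers, x is the direction in which the jaws open and shut, and the axes are right-handed (so a half turn about z gives the same grasp; the last joint's range is limited). The gripper opens to 85 mm and grips with 20 to 120 N. Pads are 22 mm wide; open, the fingers measure 114 mm over their backs; the gripper's body (76 mm by 85 mm) begins 54 mm behind the grasp point. The pads swing forward as they close: fully open they stand 13 mm farther back than shut.
Start: joints at [1.069, 0.286, 1.577, -0, 1.279, -0.15], TCP at [0.233, 0.634, 0.405] pointing down, gripper open.
Joint ranges: [-2.77, 2.77], [-0.9, 2.22], [0.21, 2.48], [-1.53, 4.67], [0.24, 2.81], [-2.84, 2.84]. Speed limits (rad/s): [2.79, 2.79, 3.14, 3.14, 3.14, 3.14].

### API

Orientations are given as a unit quaternion [x, y, z, w].
In Python, from plant import readout, imaging, ctrl, spotter gives the robot as it stands.
- The arm moves only by the tool apply_moves, never from a script. Its argument "steps" is a list of rows, each an object of numbers: "tx", "ty", "tz": the shift along the tool's x, y, z in mm; "wx", "wy", "wz": the turn, a rotation vector about the tool's x, y, z in rad. In form: [{"tx": .., "ty": .., "tz": .., "wx": .., "wy": .., "wz": ..}, ...]. A call has 1 to 12 rows; each row is the pose to reach, as a shift and turn from the pose commanded when the call began, along the tool's axes at that moment; what a row does not reach only later rows make up. A row lasts 1/10 s, in which the tool goes at most 50 mm and 8.59 degrees, less where a joint would pass 70% of its speed; a pose out of reach is approached as far as the arm can. A call with a gripper value outside its range is refused whole. "hand" is the opening, from 0 (shut) to 1 (fully open), set as the call begins (left out, the last holds). The fingers move at their own pace and stop on an object; "force" is the grip in N (left out, the last holds). Time passes only in rows, so rows that repeat a pose let the fingers close. It gives the time, the measured TCP pose, the force and the opening at its end, in the units of the state.
- readout.get_state(): the state, without advancing time (a new reading comes with each control period).
- imaging.read_camera(name): name is "scene" or "top" or "wrist"; returns a dict with "img" (400x640x3 uint8, red, green, blue), "vfov" (degrees; the focal length in pixels is half the picture's height over the tangent of half this angle, whatever the lens; pixels are square), "cx", "cy" (the principal point, pixels), "R" (3x3) and "t" (3): a world point X has camera coordinates R X + t; the wrist camera has in their place "tool_from_camera" (4x4, takes a point from camera to tool coordinates, whose origin is the TCP and whose axes are the tool frame's). Camera axes: x right, y down, z forward; pixel columns grow to the right and rows downward; lengths in m; the calibration is good to about 2 mm. A picture is of the moment at which its call begins: read the wrist's pose just before it. There is no depth.
- ctrl.sign_off(): hands the job in, once; it reports no verdict.
Trained networks look in the newest picture that a camera, given by its name, has taken for a name from the list of things; names that differ only in an ending like _2 or _b are one class to them, and where a whole thing is asked for, a point or a joint stands for the part that bears it (a point fixed in the world has none). Each returns a list of dicts, best first, with "confidence" (0 to 1); they miss things now and then, are a little off and sometimes report something else, mostly with a low value. They report only what shows in the picture. A call takes as long as a camera call.
- spotter.trace(camera, label): "region" (400x640 bool, what is visible of it) and "uv" ([column, row] in pixels, amid what is visible of it).
The state is a dict: "time": time; "qpos": joint angles; "dq": joint speeds; "joint_efforts": joint torques, N m; "eef_pos": TCP position; "tcp_rot": TCP orientation; "contact_force": force on the tool from outside, world axes, zero at the start; "wrist_torque": the same for the moment, N m; "opening": opening from 0.0 (shut) to 1.0 (fully open).
Only numpy, scipy, OpenCV 4.12 (cv2) and the standard library are available. Lean on these libraries where they do the work, as an engineer would, in place of code of your own. Each camera call takes 0.05 s, during which the arm holds its last target.

## Working session

There is one attempt and no reset: what is moved stays moved. The work goes in short steps, Python scripts to look and compute and a tool call to move; the robot and the scene stay as the last step left them, time stands still between calls to the robot, and variables do not carry over. Pictures are saved under pics/ and viewed, and the job is handed in when it is done.

Besides the shell and the picture viewer there is one more tool, called after "Call:" as a command line: name --argument value ..., lists and objects as JSON in quotes. apply_moves: Moves the arm, as the interface text tells. Its arguments: {"type":"object","properties":{"steps":{"type":"array","items":{"type":"object","properties":{"tx":{"type":"number"},"ty":{"type":"number"},"tz":{"type":"number"},"wx":{"type":"number"},"wy":{"type":"number"},"wz":{"type":"number"}}}},"hand":{"type":"number"},"force":{"type":"number"}},"required":["steps"]}

```bash
ls; mkdir -p pics
python3 - <<'E'
from plant import readout, imaging, ctrl, spotter
import cv2,numpy as np
s=readout.get_state();print(s, ctrl.tcp_to_grasp)
for n in ["scene","top","wrist"]:
    c=imaging.read_camera(n);cv2.imwrite(f"pics/{n}0.png",c["img"][:,:,::-1]);print(n,{k:v for k,v in c.items() if k!="img"})
    for l in ["gate","latch","handle","pivot","keeper_nominal","hinge","oil_can","spanner","offcut"]:
        try: r=spotter.trace(n,l)
        except Exception as e: print(l,e);continue
        print(l,[(round(d["confidence"],2),d["uv"],int(d["region"].sum())) for d in r])
E
```

```text
pics
{'time': 0.0, 'qpos': array([ 1.06902448e+00,  2.87188443e-01,  1.57817291e+00, -7.79507768e-08,
        1.27858305e+00, -1.49999681e-01]), 'dq': array([ 0.00045713, -0.00014083, -0.00105019,  0.00153715,  0.00058879,
        0.00089211]), 'joint_efforts': array([-9.22017534e-04, -4.05959594e+01, -2.92638320e+01, -1.52463504e-04,
        5.67119743e-03, -1.97852563e-05]), 'eef_pos': array([0.23243073, 0.63345577, 0.40333372]), 'tcp_rot': array([ 8.19926860e-01,  5.72467083e-01, -1.05388452e-03,  5.21547557e-04]), 'contact_force': array([ 0.90796193, -0.21619019,  0.38652093]), 'wrist_torque': array([0.00615576, 0.00076077, 0.0076648 ]), 'opening': 1.000248916931616} 0.1547
scene {'vfov': 52.431364834112195, 'cx': 314.8830725619521, 'cy': 197.4812889151132, 'R': array([[-0.99590532,  0.09021486,  0.00581951],
       [ 0.08146551,  0.92349945, -0.37484948],
       [-0.03919131, -0.3728405 , -0.92706742]]), 't': array([0.57348268, 0.02992484, 1.41804601])}
gate [(0.65, [312.7, 241.4], 1633)]
latch [(0.65, [331.1, 221.6], 467), (0.3, [311.0, 239.4], 1780)]
handle [(0.8, [333.3, 225.
[... 919 characters left out ...]
.19, [444.2, 185.3], 709)]
spanner [(0.75, [176.0, 268.2], 396)]
offcut [(0.83, [444.7, 187.1], 745), (0.5, [261.2, 192.3], 2198)]
wrist {'vfov': 66.12641155821059, 'cx': 321.00387764205266, 'cy': 201.40531600460082, 'tool_from_camera': array([[ 9.99999977e-01, -1.60473157e-04, -1.40321068e-04,
        -1.42230820e-03],
       [ 1.97725822e-04,  9.44244881e-01,  3.29243930e-01,
        -8.60972057e-02],
       [ 7.96626371e-05, -3.29243951e-01,  9.44244891e-01,
         3.18007723e-02],
       [ 0.00000000e+00,  0.00000000e+00,  0.00000000e+00,
         1.00000000e+00]])}
gate []
latch []
handle []
pivot []
keeper_nominal []
hinge []
oil_can []
spanner [(0.93, [172.9, 296.4], 575)]
offcut []
```

View pics/scene0.png

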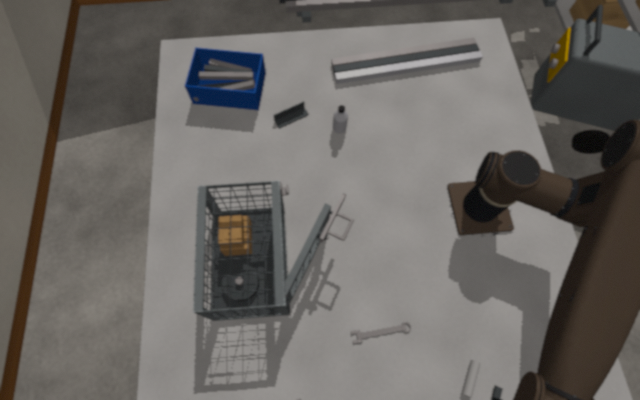

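View pics/top0.png

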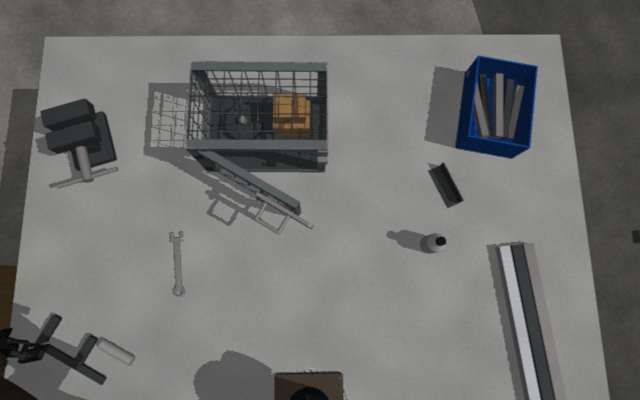

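View pics/wrist0.png

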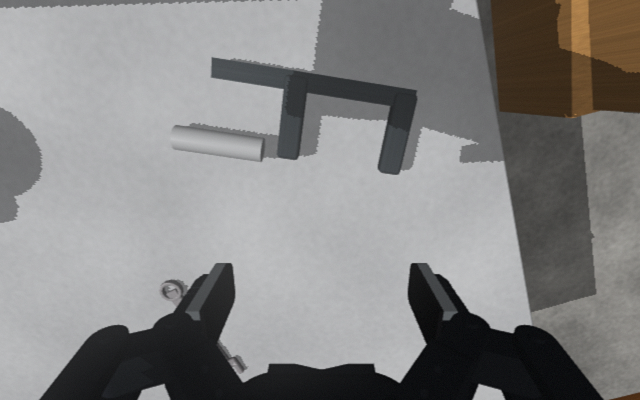

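Run:
```python
import cv2
a=cv2.imread("pics/top0.png");cv2.imwrite("pics/top0z.png",cv2.resize(a[50:260,160:380],None,fx=3.6,fy=2.857*1.0 if 0 else 2.8,interpolation=cv2.INTER_CUBIC)[:600])
a=cv2.imread("pics/scene0.png");cv2.imwrite("pics/scene0z.png",cv2.resize(a[170:320,160:360],None,fx=4,fy=4,interpolation=cv2.INTER_CUBIC))
```

```text
(no output)
```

View pics/top0z.png

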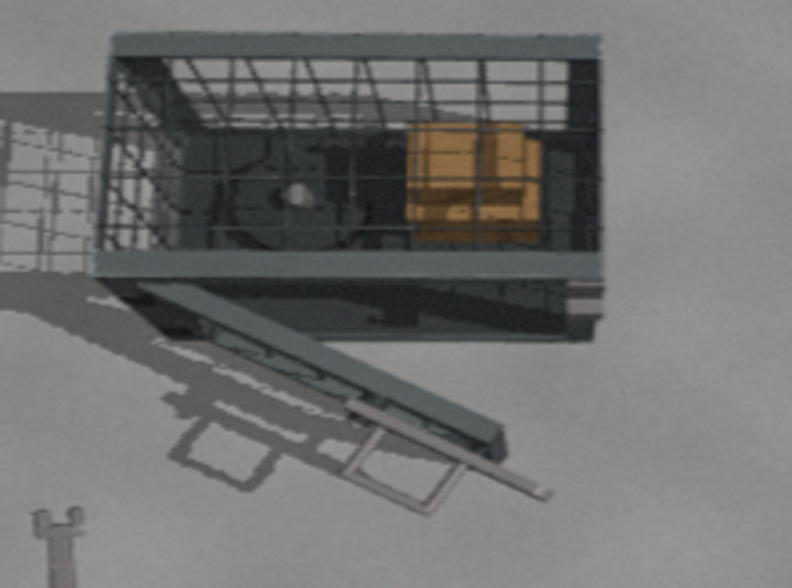

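View pics/scene0z.png

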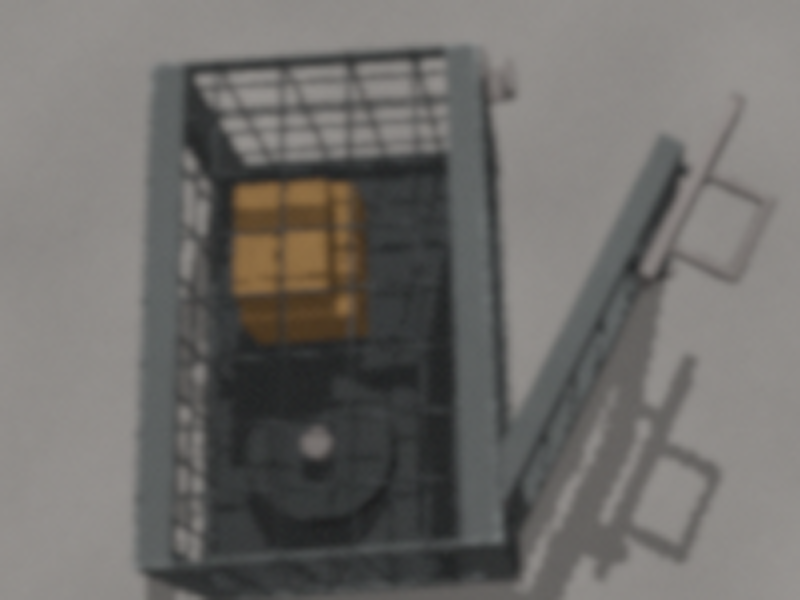

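```bash
cat > h.py <<'E'
import numpy as np, cv2
from scipy.optimize import least_squares
from scipy.spatial.transform import Rotation as Rn
def cam_f(c): return 200/np.tan(np.radians(c["vfov"])/2)
def proj(c,X):
    Y=np.asarray(X)@np.asarray(c["R"]).T+c["t"]; f=cam_f(c)
    return np.c_[c["cx"]+f*Y[:,0]/Y[:,2],c["cy"]+f*Y[:,1]/Y[:,2]]
def wristcam(c,s):
    T=np.eye(4);T[:3,:3]=Rn.from_quat(s["tcp_rot"]).as_matrix();T[:3,3]=s["eef_pos"]
    M=np.linalg.inv(T@c["tool_from_camera"]);c["R"]=M[:3,:3];c["t"]=M[:3,3];return c
def Rz(a): return np.array([[np.cos(a),-np.sin(a),0],[np.sin(a),np.cos(a),0],[0,0,1]])
def cage(p,L): return np.asarray(L)@Rz(p[2]).T+[p[0],p[1],0]
# gate swings out to -x: gate vector -y rotates toward -x => rotation about z by -angle
def gate(p,L): return cage(p,np.asarray(L)@Rz(-p[3]).T)
def bar(p,L,lat): # L: x inward, y toward hinge, z up, from pivot; nose(-y) rises with lat
    L=np.asarray(L,float);c,s=np.cos(lat),np.sin(lat)
    Q=np.c_[L[:,0],c*L[:,1]+s*L[:,2],-s*L[:,1]+c*L[:,2]]
    return gate(p,Q+[-.028,-.205,.196])
CORN=[[-.01,.028,.232],[-.01,-.332,.232],[.23,.028,.232],[.23,-.332,.232]]
E
python3 - <<'E'
from h import *
from plant import imaging
ct=imaging.read_camera("top");cs=imaging.read_camera("scene")
tz=lambda a:np.array(a)/[3.6,2.8]+[160,50]
sz=lambda a:np.array(a)/4+[160,170]
G=[[-.01,-.296,.206]]
B=[[-.055,-.083,0],[-.055,-.017,0],[0,-.15,.015]]
ot=tz([[95,277],[600,278],[112,33],[602,35],[500,450],[430,512],[347,472],[548,492]])
os=sz([[505,545],[482,45],[137,570],[153,65],[682,150],[772,202],[737,280],[740,97]])
f=lambda p:np.r_[proj(ct,M(p))-ot,proj(cs,M(p))-os]
M=lambda p:np.r_[cage(p,CORN),gate(p,G),bar(p,B,p[4])]
r=least_squares(lambda p:f(p).ravel(),[.6,.2,0,.45,-.1],loss="soft_l1")
print(r.x,r.cost);print(f(r.x).round(1));np.save("p.npy",r.x)
p=r.x
print("handle",bar(p,[[-.055,-.05,0]],p[4]),"keeper",cage(p,[[-.028,-.32,.181]]),"pivot",bar(p,[[0,0,0]],p[4]))
E
```

```text
[ 0.68927188  0.27801077 -0.0136305   0.51820349 -0.19410231] 14.461065511406243
[[-2.2  0.4]
 [ 0.5  0.6]
 [-1.6 -0.3]
 [-0.6  0. ]
 [-3.5 -2.5]
 [-1.3 -0.4]
 [-0.6  0.7]
 [-0.1  1.3]
 [ 0.2 -1.3]
 [-0.2 -1.3]
 [-0.3 -0.3]
 [-0.  -0.8]
 [ 1.  -2.6]
 [-0.9  0.1]
 [-0.6 -1.6]
 [-0.5 -0.5]]
handle [[0.48889782 0.10113154 0.18635571]] keeper [[ 0.65691286 -0.04157786  0.181     ]] pivot [[0.56118073 0.1155249  0.196     ]]
```

```bash
cat > mv.py <<'E'
import json,os,numpy as np
from scipy.spatial.transform import Rotation as Rn
F="cmd.json"
def down(yaw,tilt=0.0): # tool z down, x at yaw; tilt = turn about tool x
    return Rn.from_euler("z",yaw)*Rn.from_euler("x",np.pi)*Rn.from_euler("x",tilt)
def load():
    if not os.path.exists(F): return np.array([.233,.634,.405]),down(1.219)
    d=json.load(open(F));return np.array(d["p"]),Rn.from_quat(d["q"])
def delta(p,R):
    p0,R0=load();return np.r_[R0.inv().apply(np.asarray(p)-p0)*1000,(R0.inv()*R).as_rotvec()]
def commit(d):
    p0,R0=load();d=np.array(d,float);p=p0+R0.apply(d[:3]/1000);R=R0*Rn.from_rotvec(d[3:])
    json.dump({"p":p.tolist(),"q":R.as_quat().tolist()},open(F,"w"));return p,R
E
python3 - <<'E'
from mv import *
print(down(1.219).as_quat(), delta([.47,.11,.45],down(-.53)).round(3))
E
```

```text
[8.19934349e-01 5.72457565e-01 3.50529162e-17 5.02064988e-17] [-410.241  403.047  -45.      -0.      -0.       1.749]
```

Call:
apply_moves --steps '[{"tx": -410, "ty": 403, "tz": -45, "wz": 1.75}, {"tx": -410, "ty": 403, "tz": -45, "wz": 1.75}, {"tx": -410, "ty": 403, "tz": -45, "wz": 1.75}, {"tx": -410, "ty": 403, "tz": -45, "wz": 1.75}, {"tx": -410, "ty": 403, "tz": -45, "wz": 1.75}, {"tx": -410, "ty": 403, "tz": -45, "wz": 1.75}, {"tx": -410, "ty": 403, "tz": -45, "wz": 1.75}, {"tx": -410, "ty": 403, "tz": -45, "wz": 1.75}, {"tx": -410, "ty": 403, "tz": -45, "wz": 1.75}, {"tx": -410, "ty": 403, "tz": -45, "wz": 1.75}, {"tx": -410, "ty": 403, "tz": -45, "wz": 1.75}, {"tx": -410, "ty": 403, "tz": -45, "wz": 1.75}]'

```text
$.steps[0]: bad value
```

Call:
apply_moves --steps '[{"tx": 0}, {"tx": 0}, {"tx": 0}, {"tx": 0}]'

```text
$.steps[0]: bad value
```

Call:
apply_moves --steps '[{"tx": 0.0, "ty": 0.0, "tz": -5.0, "wx": 0.0, "wy": 0.0, "wz": 0.0}]'

```text
time: 1.7
eef_pos: [0.2325, 0.6335, 0.4089]
tcp_rot: [0.82, 0.572, -0.001, 0.0]
contact_force: [0.1, 0.6, -0.7]
opening: 1.003
```

Call:
apply_moves --steps '[{"tx": -410, "ty": 403, "tz": -40, "wx": 0, "wy": 0, "wz": 1.75}, {"tx": -410, "ty": 403, "tz": -40, "wx": 0, "wy": 0, "wz": 1.75}, {"tx": -410, "ty": 403, "tz": -40, "wx": 0, "wy": 0, "wz": 1.75}, {"tx": -410, "ty": 403, "tz": -40, "wx": 0, "wy": 0, "wz": 1.75}, {"tx": -410, "ty": 403, "tz": -40, "wx": 0, "wy": 0, "wz": 1.75}, {"tx": -410, "ty": 403, "tz": -40, "wx": 0, "wy": 0, "wz": 1.75}, {"tx": -410, "ty": 403, "tz": -40, "wx": 0, "wy": 0, "wz": 1.75}, {"tx": -410, "ty": 403, "tz": -40, "wx": 0, "wy": 0, "wz": 1.75}, {"tx": -410, "ty": 403, "tz": -40, "wx": 0, "wy": 0, "wz": 1.75}, {"tx": -410, "ty": 403, "tz": -40, "wx": 0, "wy": 0, "wz": 1.75}, {"tx": -410, "ty": 403, "tz": -40, "wx": 0, "wy": 0, "wz": 1.75}, {"tx": -410, "ty": 403, "tz": -40, "wx": 0, "wy": 0, "wz": 1.75}]'

```text
time: 2.9
eef_pos: [0.4705, 0.1069, 0.4509]
tcp_rot: [0.964, -0.266, 0.001, 0.0]
contact_force: [0.9, 0.4, 0.3]
opening: 1.001
```

Call:
apply_moves --steps '[{"tx": 0, "ty": 0, "tz": 0, "wx": 0, "wy": 0, "wz": 0}, {"tx": 0, "ty": 0, "tz": 0, "wx": 0, "wy": 0, "wz": 0}]'

```text
time: 3.1
eef_pos: [0.4696, 0.1096, 0.4501]
tcp_rot: [0.965, -0.263, 0.0, -0.0]
contact_force: [-0.6, 0.1, 0.3]
opening: 0.998
```

Run:
```python
from mv import *; from h import *
print(commit([-410,403,-45,0,0,1.75])[0])
from plant import imaging,readout,spotter
s=readout.get_state();c=wristcam(imaging.read_camera("wrist"),s)
np.savez("w1.npz",**{k:c[k] for k in ["vfov","cx","cy","R","t","img"]})
im=c["img"][:,:,::-1].copy();cv2.imwrite("pics/w1.png",im)
p=np.load("p.npy")
Z=[-.0405,-.0345,-.0215,-.0155];K=[[x,y,z] for x,z in zip(Z,[.197,.197,.223,.223]) for y in(-.333,-.307)]
B=[[-.055,-.083,0],[-.055,-.017,0],[-.005,-.15,.015],[.005,-.15,.015]]
for P,col in((cage(p,K),(0,0,255)),(bar(p,B,-.1),(0,255,0)),(gate(p,[[-.01,-.296,.206],[.01,-.296,.206]]),(255,0,0)),(cage(p,CORN),(255,0,255))):
    for u in proj(c,P): cv2.circle(im,(int(u[0]),int(u[1])),2,col,-1)
cv2.imwrite("pics/w1o.png",im)
```

```text
[0.47003865 0.11024273 0.45      ]
```

View pics/w1.png

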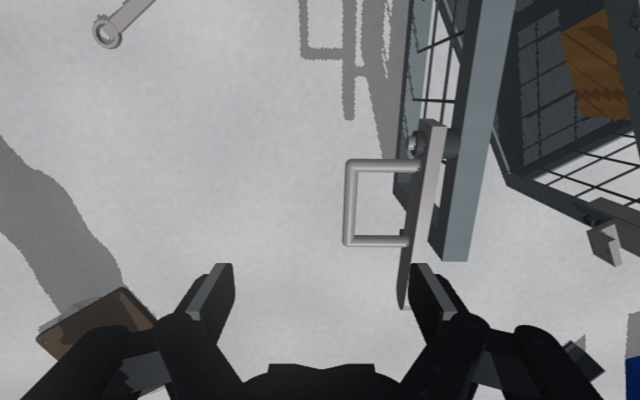

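View pics/w1o.png

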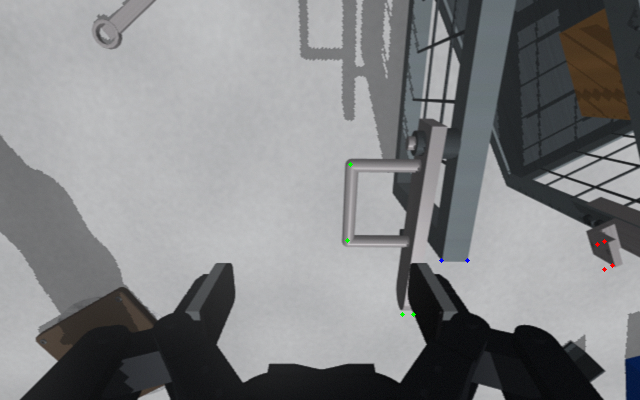

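Run:
```python
import cv2
a=cv2.imread("pics/w1.png");cv2.imwrite("pics/w1k.png",cv2.resize(a[185:285,540:640],None,fx=6,fy=6,interpolation=cv2.INTER_CUBIC))
cv2.imwrite("pics/w1b.png",cv2.resize(a[110:330,320:490],None,fx=2.7,fy=2.7,interpolation=cv2.INTER_CUBIC))
```

```text
(no output)
```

View pics/w1k.png

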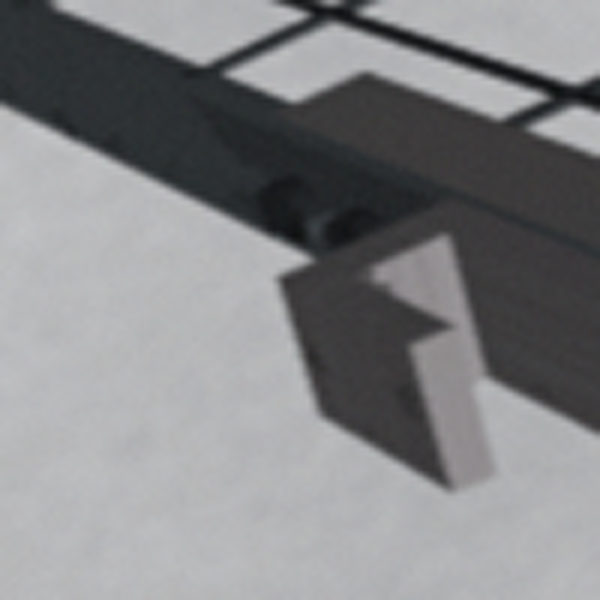

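View pics/w1b.png

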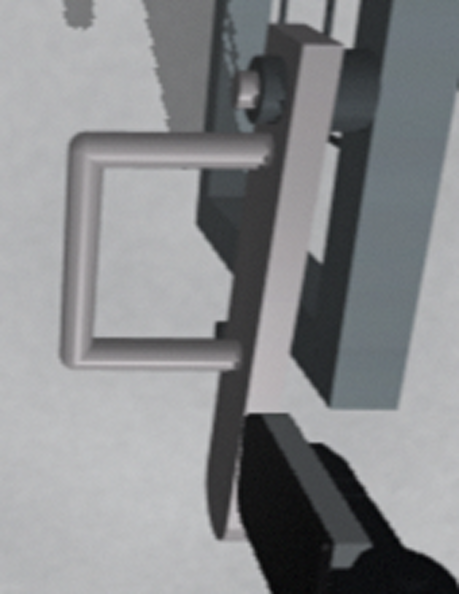

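Run:
```python
from mv import *
print(delta([.655,-.05,.45],down(-.01)).round(3))
```

```text
[240.639  44.514   0.     -0.     -0.     -0.521]
```

Call:
apply_moves --steps '[{"tx": 240, "ty": 45, "tz": 0, "wx": 0, "wy": 0, "wz": -0.52}, {"tx": 240, "ty": 45, "tz": 0, "wx": 0, "wy": 0, "wz": -0.52}, {"tx": 240, "ty": 45, "tz": 0, "wx": 0, "wy": 0, "wz": -0.52}, {"tx": 240, "ty": 45, "tz": 0, "wx": 0, "wy": 0, "wz": -0.52}, {"tx": 240, "ty": 45, "tz": 0, "wx": 0, "wy": 0, "wz": -0.52}, {"tx": 240, "ty": 45, "tz": 0, "wx": 0, "wy": 0, "wz": -0.52}, {"tx": 240, "ty": 45, "tz": 0, "wx": 0, "wy": 0, "wz": -0.52}, {"tx": 240, "ty": 45, "tz": 0, "wx": 0, "wy": 0, "wz": -0.52}, {"tx": 240, "ty": 45, "tz": 0, "wx": 0, "wy": 0, "wz": -0.52}]'

```text
time: 4.05
eef_pos: [0.653, -0.0486, 0.4504]
tcp_rot: [1.0, -0.004, 0.0, -0.0]
contact_force: [0.2, -0.5, 0.3]
opening: 1.001
```

Run:
```python
from mv import *; from h import *
print(commit([240,45,0,0,0,-.52])[0])
from plant import imaging,readout,spotter
s=readout.get_state();c=wristcam(imaging.read_camera("wrist"),s);print(s["eef_pos"],s["dq"].round(3))
np.savez("w2.npz",**{k:c[k] for k in ["vfov","cx","cy","R","t","img"]})
im=c["img"][:,:,::-1].copy();cv2.imwrite("pics/w2.png",im)
cv2.imwrite("pics/w2k.png",cv2.resize(im[120:270,240:440],None,fx=4,fy=4,interpolation=cv2.INTER_CUBIC))
```

```text
[ 0.6542031  -0.05009584  0.45      ]
[ 0.65299201 -0.04863352  0.45036295] [-0.005 -0.002 -0.001 -0.002 -0.004 -0.001]
```

View pics/w2.png

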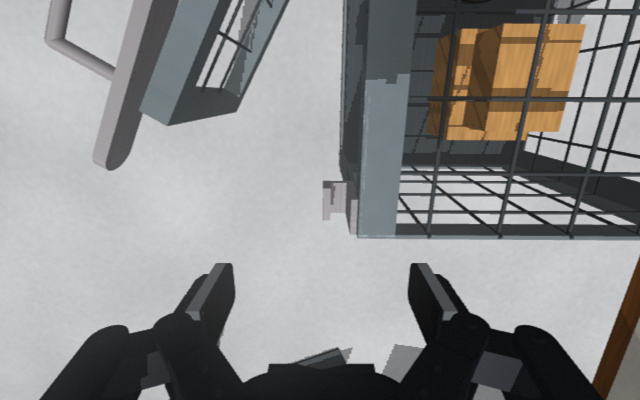

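View pics/w2k.png

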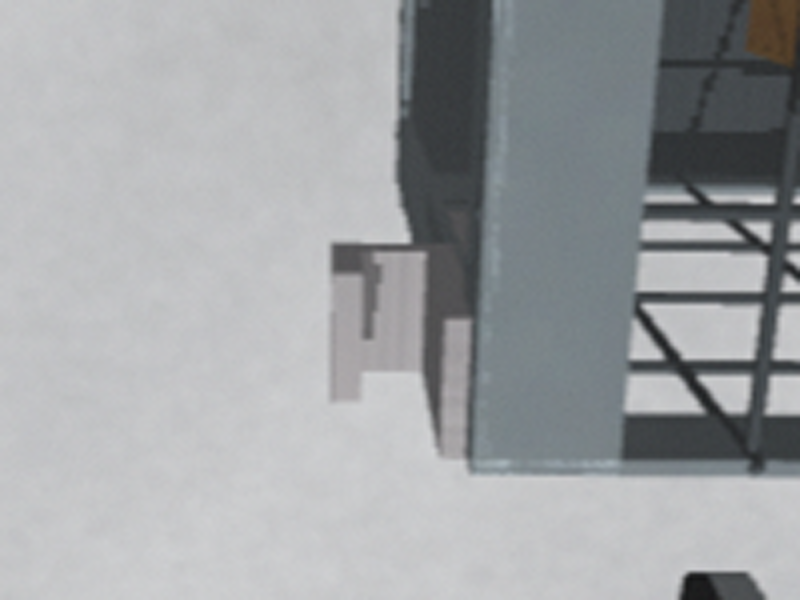

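```bash
cat > fit.py <<'E'
from h import *
w1=dict(np.load("w1.npz"));w2=dict(np.load("w2.npz"))
def keep(p,L): return cage(p,np.asarray(L)+[p[5],0,p[6]])
HT=[[-.0405,-.307,.197],[-.0345,-.307,.197],[-.0405,-.333,.197],[-.0345,-.333,.197]]
B=[[-.055,-.083,0],[-.055,-.017,0]]
G=[[-.01,-.296,.206],[.01,-.296,.206]]
O1=np.array([[608.3,242.5],[615,239.7],[615.8,266.7],[622.5,264.2],[348.9,241.5],[351.5,164.4],[442.2,261.1],[467.4,261.1]])
O2=np.array([[322.75,187.75],[330.25,187.75],[322.75,220.5],[330.25,220.5],[350.75,199.5],[350.75,234.5],[357.5,237.5]])
def M1(p): return np.r_[keep(p,HT),bar(p,B,p[4]),gate(p,G)]
def M2(p): return np.r_[keep(p,HT),keep(p,[[-.0215,-.307,.223],[-.0215,-.333,.223]]),cage(p,[CORN[1]])]
tz=lambda a:np.array(a)/[3.6,2.8]+[160,50]
sz=lambda a:np.array(a)/4+[160,170]
ot=tz([[95,277],[600,278],[112,33],[602,35]]);os=sz([[505,545],[482,45],[137,570],[153,65]])
from plant import imaging
ct=imaging.read_camera("top");cs=imaging.read_camera("scene")
def res(p,full=False):
    a=proj(w1,M1(p))-O1;b=proj(w2,M2(p))-O2;c=proj(ct,cage(p,CORN))-ot;d=proj(cs,cage(p,CORN))-os
    if full: print("w1",a.round(1).tolist());print("w2",b.round(1).tolist());print("top",c.round(1).tolist(),"scene",d.round(1).tolist())
    return np.r_[a.ravel()/1.5,b.ravel()/1.5,c.ravel()*.7,d.ravel()*.7,(p[5:7]/[.004,.002]),(p[4]+.1)/.01]
r=least_squares(res,[.69,.278,-.01,.52,-.1,0,0],loss="soft_l1")
p=r.x;print(p.round(4),r.cost);res(p,True);np.save("p2.npy",p)
J=r.jac;print("sd",np.sqrt(np.diag(np.linalg.inv(J.T@J))).round(4))
print("handle",bar(p,[[-.055,-.05,0]],p[4]),"notch",keep(p,[[-.028,-.32,.181]]))
E
python3 fit.py
```

```text
[ 6.905e-01  2.758e-01 -1.250e-02  5.246e-01 -9.940e-02  6.600e-03
  2.000e-04] 7.0493895494618055
w1 [[0.2, -0.2], [1.2, -0.8], [-0.0, 0.3], [0.7, -0.4], [-1.0, -0.3], [0.1, 1.0], [0.1, 0.7], [0.4, 0.8]]
w2 [[-0.5, -0.2], [0.0, -0.1], [-0.6, -0.9], [-0.4, -0.9], [0.0, -0.7], [-1.3, -0.5], [0.4, 0.8]]
top [[-1.3, -0.1], [1.4, 0.0], [-0.8, -0.8], [0.2, -0.5]] scene [[-0.3, -2.1], [-0.8, -2.0], [-0.7, -1.1], [-0.5, -1.4]]
sd [0.001  0.0005 0.0039 0.0037 0.0096 0.001  0.0008]
handle [[0.48882013 0.09937139 0.19103943]] notch [[ 0.66507396 -0.0439177   0.18121342]]
```

```bash
cat >> mv.py <<'E'
from h import bar
P=np.load("p2.npy")
def tgt(a,lat,up=0,dxg=0,tilt=None):
    p=P.copy();p[3]=a
    h=bar(p,[[-.055+dxg,-.05,0]],lat)[0]
    R=down(p[2]-a,-(lat if tilt is None else tilt))
    return h+[0,0,up]-R.apply([0,0,.155]),R
E
python3 - <<'E'
from mv import *
a=P[3]
for up in(.08,0): 
    t=tgt(a,-.1,up);print(t[0].round(4),delta(*t).round(3))
E
```

```text
[0.4809 0.0861 0.4252] [-1.74786e+02 -1.34260e+02  2.47660e+01  9.80000e-02  2.60000e-02
  5.26000e-01]
[0.4809 0.0861 0.3452] [-1.74786e+02 -1.34260e+02  1.04766e+02  9.80000e-02  2.60000e-02
  5.26000e-01]
```

Call:
apply_moves --hand 0.5 --force 30 --steps '[{"tx": -175, "ty": -134, "tz": 10, "wx": 0.098, "wy": 0.026, "wz": 0.526}, {"tx": -175, "ty": -134, "tz": 10, "wx": 0.098, "wy": 0.026, "wz": 0.526}, {"tx": -175, "ty": -134, "tz": 10, "wx": 0.098, "wy": 0.026, "wz": 0.526}, {"tx": -175, "ty": -134, "tz": 15, "wx": 0.098, "wy": 0.026, "wz": 0.526}, {"tx": -175, "ty": -134, "tz": 25, "wx": 0.098, "wy": 0.026, "wz": 0.526}, {"tx": -175, "ty": -134, "tz": 45, "wx": 0.098, "wy": 0.026, "wz": 0.526}, {"tx": -175, "ty": -134, "tz": 55, "wx": 0.098, "wy": 0.026, "wz": 0.526}, {"tx": -175, "ty": -134, "tz": 55, "wx": 0.098, "wy": 0.026, "wz": 0.526}, {"tx": -175, "ty": -134, "tz": 55, "wx": 0.098, "wy": 0.026, "wz": 0.526}]'

```text
time: 5.1
eef_pos: [0.4806, 0.0852, 0.3952]
tcp_rot: [0.963, -0.265, 0.013, -0.048]
contact_force: [0.6, 0.3, 0.8]
opening: 0.504
```

```bash
cat > snap.py <<'E'
import sys
from mv import *; from h import *
from plant import imaging,readout
n=sys.argv[1];P=np.load("p2.npy")
s=readout.get_state();c=wristcam(imaging.read_camera("wrist"),s)
pc,Rc=load();print("t",s["time"],"err mm",((s["eef_pos"]-pc)*1000).round(1),"F",s["contact_force"].round(1),"M",s["wrist_torque"].round(2),"open",round(s["opening"],3))
im=c["img"][:,:,::-1].copy()
if len(sys.argv)>2:
    p=P.copy();p[3]=float(sys.argv[2]);lat=float(sys.argv[3])
    for u in proj(c,bar(p,[[-.055,-.083,0],[-.055,-.017,0],[-.055,-.05,0]],lat)): cv2.circle(im,(int(u[0]),int(u[1])),2,(0,255,0),-1)
cv2.imwrite(f"pics/{n}.png",im)
E
python3 -c "
from mv import *
print(commit([-175,-134,55,.098,.026,.526])[0])"; python3 snap.py w3 .5246 -.1
```

```text
[0.48068765 0.08582102 0.395     ]
t 5.1 err mm [-0.1 -0.6  0.2] F [0.6 0.3 0.8] M [-0.06  0.   -0.02] open 0.504
```

View pics/w3.png

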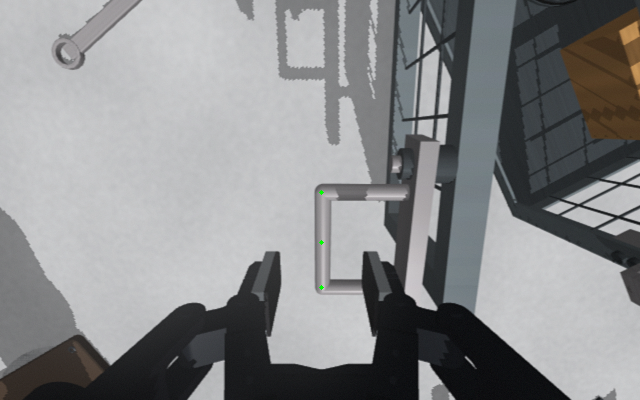

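```bash
python3 -c "
from mv import *
print(delta(*tgt(P[3],-.1)).round(3))"
```

```text
[ 0.074  4.649 49.55  -0.     0.    -0.   ]
```

Call:
apply_moves --steps '[{"tx": 0, "ty": 2, "tz": 20, "wx": 0, "wy": 0, "wz": 0}, {"tx": 0, "ty": 4, "tz": 40, "wx": 0, "wy": 0, "wz": 0}, {"tx": 0, "ty": 4.6, "tz": 49.5, "wx": 0, "wy": 0, "wz": 0}, {"tx": 0, "ty": 4.6, "tz": 49.5, "wx": 0, "wy": 0, "wz": 0}, {"tx": 0, "ty": 4.6, "tz": 49.5, "wx": 0, "wy": 0, "wz": 0}]'

```text
time: 5.65
eef_pos: [0.481, 0.0857, 0.3459]
tcp_rot: [0.963, -0.265, 0.014, -0.049]
contact_force: [-0.1, -0.2, -0.4]
opening: 0.497
```

Call:
apply_moves --hand 0.0 --force 30 --steps '[{"tx": 0, "ty": 0, "tz": 0, "wx": 0, "wy": 0, "wz": 0}, {"tx": 0, "ty": 0, "tz": 0, "wx": 0, "wy": 0, "wz": 0}, {"tx": 0, "ty": 0, "tz": 0, "wx": 0, "wy": 0, "wz": 0}, {"tx": 0, "ty": 0, "tz": 0, "wx": 0, "wy": 0, "wz": 0}, {"tx": 0, "ty": 0, "tz": 0, "wx": 0, "wy": 0, "wz": 0}, {"tx": 0, "ty": 0, "tz": 0, "wx": 0, "wy": 0, "wz": 0}]'

```text
time: 6.25
eef_pos: [0.4809, 0.0858, 0.3461]
tcp_rot: [0.963, -0.265, 0.014, -0.049]
contact_force: [0.2, -0.3, 5.0]
opening: 0.102
```

```bash
python3 -c "
from mv import *
print(commit([0,4.6,49.5,0,0,0])[0])"; python3 snap.py w4 .5246 -.1
python3 -c "
from mv import *
for lat in (0,.1,.2,.25): print(lat,delta(*tgt(P[3],lat)).round(3))"
```

```text
[0.48086344 0.08615379 0.34528815]
t 6.25 err mm [ 0.  -0.4  0.8] F [ 0.2 -0.3  5. ] M [ 0.02 -0.14 -0.04] open 0.102
0 [  0.066 -15.676  -4.164  -0.1     0.     -0.   ]
0.1 [  0.06  -31.743  -6.787  -0.2     0.     -0.   ]
0.2 [  0.053 -47.992  -7.793  -0.3     0.     -0.   ]
0.25 [ 5.0000e-02 -5.6134e+01 -7.6860e+00 -3.5000e-01  0.0000e+00 -0.0000e+00]
```

View pics/w4.png

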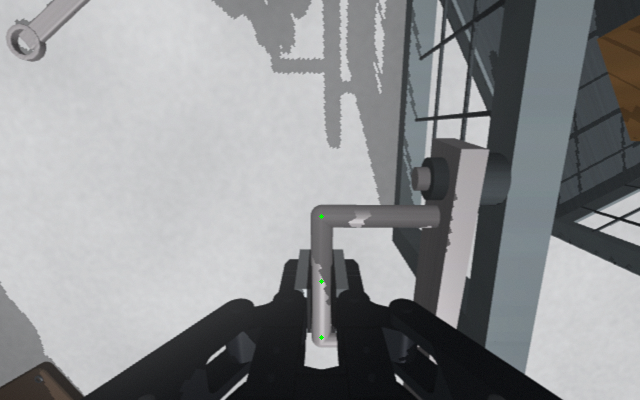

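Call:
apply_moves --steps '[{"tx": 0, "ty": -7.8, "tz": -2.3, "wx": -0.05, "wy": 0, "wz": 0}, {"tx": 0, "ty": -15.7, "tz": -4.2, "wx": -0.1, "wy": 0, "wz": 0}, {"tx": 0, "ty": -23.7, "tz": -5.6, "wx": -0.15, "wy": 0, "wz": 0}, {"tx": 0, "ty": -31.7, "tz": -6.8, "wx": -0.2, "wy": 0, "wz": 0}, {"tx": 0, "ty": -39.9, "tz": -7.5, "wx": -0.25, "wy": 0, "wz": 0}, {"tx": 0, "ty": -48, "tz": -7.8, "wx": -0.3, "wy": 0, "wz": 0}, {"tx": 0, "ty": -56.1, "tz": -7.7, "wx": -0.35, "wy": 0, "wz": 0}, {"tx": 0, "ty": -56.1, "tz": -7.7, "wx": -0.35, "wy": 0, "wz": 0}, {"tx": 0, "ty": -56.1, "tz": -7.7, "wx": -0.35, "wy": 0, "wz": 0}]'

```text
time: 7.2
eef_pos: [0.5086, 0.1332, 0.3574]
tcp_rot: [0.957, -0.263, -0.033, 0.119]
contact_force: [4.5, 1.3, -2.9]
opening: 0.108
```

```bash
python3 -c "
from mv import *
print(commit([0,-56.1,-7.7,-.35,0,0])[0])
for a in np.linspace(P[3],.06,12): print(round(a,3),delta(*tgt(a,.25)).round(3).tolist())"; python3 snap.py w5 .5246 .25
```

```text
[0.5090484  0.13343905 0.35856264]
0.525 [0.05, -0.036, 0.002, -0.0, 0.0, -0.0]
0.482 [9.207, 3.171, 0.817, -0.0, 0.011, -0.041]
0.44 [18.495, 6.001, 1.535, -0.0, 0.021, -0.082]
0.398 [27.898, 8.449, 2.156, -0.0, 0.032, -0.123]
0.356 [37.4, 10.51, 2.677, -0.0, 0.042, -0.164]
0.313 [46.983, 12.18, 3.1, -0.0, 0.053, -0.205]
0.271 [56.63, 13.457, 3.422, -0.0, 0.063, -0.246]
0.229 [66.324, 14.338, 3.642, -0.0, 0.074, -0.287]
0.187 [76.047, 14.822, 3.762, -0.0, 0.084, -0.328]
0.144 [85.783, 14.907, 3.78, -0.0, 0.094, -0.369]
0.102 [95.514, 14.594, 3.696, -0.0, 0.105, -0.409]
0.06 [105.223, 13.883, 3.511, -0.0, 0.115, -0.45]
t 7.2 err mm [-0.5 -0.3 -1.2] F [ 4.5  1.3 -2.9] M [ 0.52 -0.82  0.09] open 0.108
```

View pics/w5.png

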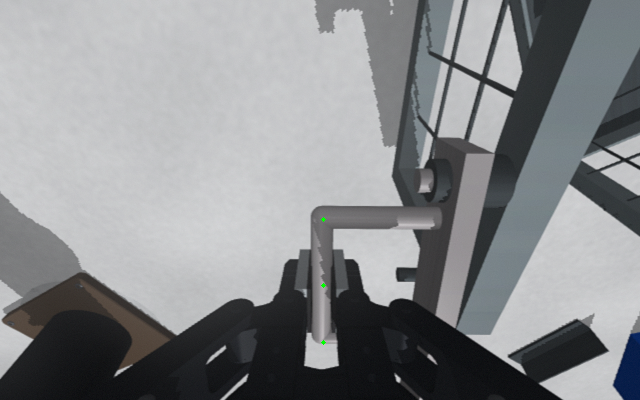

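Call:
apply_moves --steps '[{"tx": 9.2, "ty": 3.2, "tz": 0.8, "wx": 0, "wy": 0.011, "wz": -0.041}, {"tx": 18.5, "ty": 6, "tz": 1.5, "wx": 0, "wy": 0.021, "wz": -0.082}, {"tx": 27.9, "ty": 8.4, "tz": 2.2, "wx": 0, "wy": 0.032, "wz": -0.123}, {"tx": 37.4, "ty": 10.5, "tz": 2.7, "wx": 0, "wy": 0.042, "wz": -0.164}, {"tx": 47, "ty": 12.2, "tz": 3.1, "wx": 0, "wy": 0.053, "wz": -0.205}, {"tx": 56.6, "ty": 13.5, "tz": 3.4, "wx": 0, "wy": 0.063, "wz": -0.246}, {"tx": 66.3, "ty": 14.3, "tz": 3.6, "wx": 0, "wy": 0.074, "wz": -0.287}, {"tx": 76, "ty": 14.8, "tz": 3.8, "wx": 0, "wy": 0.084, "wz": -0.328}, {"tx": 85.8, "ty": 14.9, "tz": 3.8, "wx": 0, "wy": 0.094, "wz": -0.369}, {"tx": 95.5, "ty": 14.6, "tz": 3.7, "wx": 0, "wy": 0.105, "wz": -0.409}, {"tx": 105.2, "ty": 13.9, "tz": 3.5, "wx": 0, "wy": 0.115, "wz": -0.45}, {"tx": 105.2, "ty": 13.9, "tz": 3.5, "wx": 0, "wy": 0.115, "wz": -0.45}]'

```text
time: 8.45
eef_pos: [0.5912, 0.0664, 0.3571]
tcp_rot: [0.992, -0.037, -0.007, 0.124]
contact_force: [-1.1, 0.6, -2.0]
opening: 0.101
```

```bash
python3 -c "
from mv import *
print(commit([105.2,13.9,3.5,0,.115,-.45])[0])
for a in (.04,.02,0,-.01,-.015,-.02,-.025,-.03): print(round(a,3),delta(*tgt(a,.25)).round(3).tolist())"; python3 snap.py w6 .06 .25
python3 - <<'E'
from plant import imaging
import cv2
for n,(a,b,c,d) in (("scene",(150,310,180,380)),("top",(50,260,160,380))):
    im=imaging.read_camera(n)["img"][a:b,c:d,::-1];cv2.imwrite(f"pics/{n}6.png",cv2.resize(im,None,fx=2.8,fy=2.8,interpolation=cv2.INTER_CUBIC))
E
```

```text
[0.59208047 0.06727127 0.3585662 ]
0.04 [4.346, 1.56, 0.412, -0.0, 0.005, -0.02]
0.02 [8.696, 3.041, 0.789, -0.0, 0.01, -0.039]
0 [13.076, 4.437, 1.144, -0.0, 0.015, -0.059]
-0.01 [15.277, 5.104, 1.314, -0.0, 0.018, -0.068]
-0.015 [16.38, 5.429, 1.397, -0.0, 0.019, -0.073]
-0.02 [17.484, 5.749, 1.478, -0.0, 0.02, -0.078]
-0.025 [18.59, 6.063, 1.558, -0.0, 0.021, -0.083]
-0.03 [19.698, 6.372, 1.637, -0.0, 0.023, -0.088]
t 8.45 err mm [-0.9 -0.8 -1.5] F [-1.1  0.6 -2. ] M [ 0.53  0.08 -0.12] open 0.101
```

View pics/w6.png

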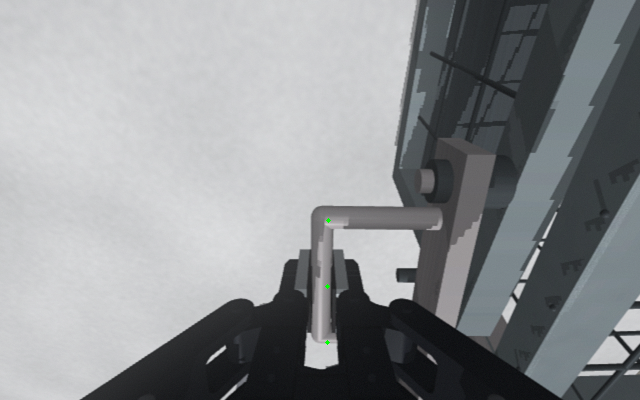

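View pics/scene6.png

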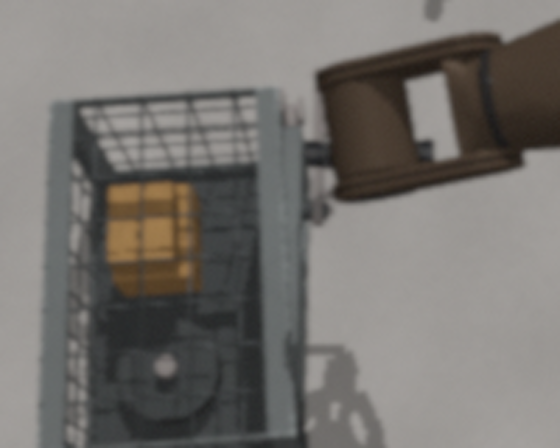

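View pics/top6.png

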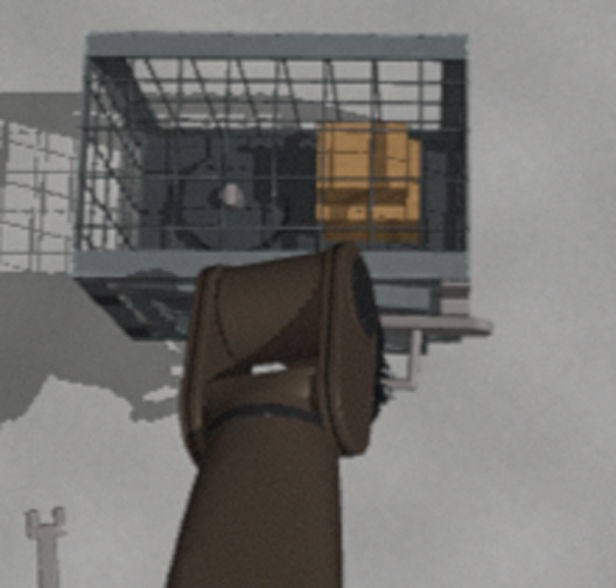

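Call:
apply_moves --steps '[{"tx": 4.3, "ty": 1.6, "tz": 0.4, "wx": 0, "wy": 0.005, "wz": -0.02}, {"tx": 8.7, "ty": 3, "tz": 0.8, "wx": 0, "wy": 0.01, "wz": -0.039}, {"tx": 13.1, "ty": 4.4, "tz": 1.1, "wx": 0, "wy": 0.015, "wz": -0.059}, {"tx": 13.1, "ty": 4.4, "tz": 1.1, "wx": 0, "wy": 0.015, "wz": -0.059}, {"tx": 13.1, "ty": 4.4, "tz": 1.1, "wx": 0, "wy": 0.015, "wz": -0.059}]'

```text
time: 9.1
eef_pos: [0.6045, 0.061, 0.358]
tcp_rot: [0.992, -0.006, -0.001, 0.125]
contact_force: [-2.5, -2.6, -3.3]
opening: 0.103
```

```bash
python3 -c "
from mv import *
print(commit([13.1,4.4,1.1,0,.015,-.059])[0])
for a in (-.005,-.01,-.015,-.02,-.025,-.03): print(round(a,3),delta(*tgt(a,.25)).round(3).tolist())
print(P[2])"; python3 snap.py w7 .0 .25
python3 - <<'E'
from plant import imaging
import cv2
for n,(a,b,c,d) in (("top",(140,200,260,360)),):
    im=imaging.read_camera(n)["img"][a:b,c:d,::-1];cv2.imwrite(f"pics/{n}7.png",cv2.resize(im,None,fx=6,fy=6,interpolation=cv2.INTER_CUBIC))
E
```

```text
[0.604815   0.06179299 0.35858531]
-0.005 [1.05, 0.436, 0.146, -0.0, 0.001, -0.004]
-0.01 [2.128, 0.831, 0.246, -0.0, 0.003, -0.009]
-0.015 [3.208, 1.22, 0.345, -0.0, 0.004, -0.014]
-0.02 [4.291, 1.605, 0.443, -0.0, 0.005, -0.019]
-0.025 [5.375, 1.984, 0.539, -0.0, 0.006, -0.024]
-0.03 [6.461, 2.358, 0.634, -0.0, 0.008, -0.029]
-0.012527975493140303
t 9.1 err mm [-0.3 -0.8 -0.6] F [-2.5 -2.6 -3.3] M [-0.05  0.47 -0.17] open 0.103
```

View pics/top7.png

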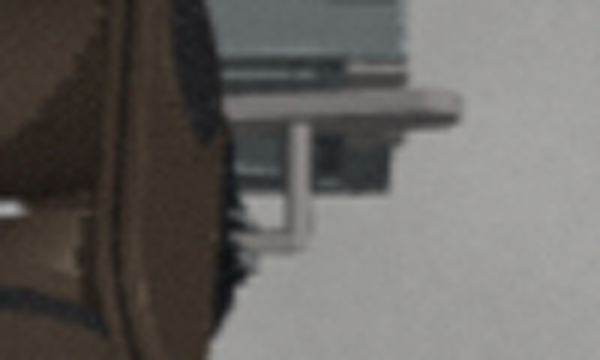

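Call:
apply_moves --steps '[{"tx": 1.1, "ty": 0.4, "tz": 0.1, "wx": 0, "wy": 0.001, "wz": -0.004}, {"tx": 2.1, "ty": 0.8, "tz": 0.2, "wx": 0, "wy": 0.003, "wz": -0.009}, {"tx": 3.2, "ty": 1.2, "tz": 0.3, "wx": 0, "wy": 0.004, "wz": -0.014}, {"tx": 3.2, "ty": 1.2, "tz": 0.3, "wx": 0, "wy": 0.004, "wz": -0.014}]'

```text
time: 9.6
eef_pos: [0.6072, 0.0599, 0.3579]
tcp_rot: [0.992, 0.001, -0.001, 0.125]
contact_force: [-4.5, -2.2, -3.4]
opening: 0.104
```

Call:
apply_moves --steps '[{"tx": 0.5, "ty": 0.2, "tz": 0, "wx": 0, "wy": 0, "wz": -0.002}, {"tx": 1.1, "ty": 0.4, "tz": 0.1, "wx": 0, "wy": 0.001, "wz": -0.005}, {"tx": 1.1, "ty": 0.4, "tz": 0.1, "wx": 0, "wy": 0.001, "wz": -0.005}]'

```text
time: 9.9
eef_pos: [0.6082, 0.0595, 0.3579]
tcp_rot: [0.992, 0.004, -0.001, 0.125]
contact_force: [-5.3, -3.2, -3.0]
opening: 0.102
```

Call:
apply_moves --steps '[{"tx": 0.5, "ty": 0.2, "tz": 0, "wx": 0, "wy": 0, "wz": -0.002}, {"tx": 1, "ty": 0.4, "tz": 0.1, "wx": 0, "wy": 0.001, "wz": -0.005}, {"tx": 1, "ty": 0.4, "tz": 0.1, "wx": 0, "wy": 0.001, "wz": -0.005}]'

```text
time: 10.2
eef_pos: [0.6092, 0.0592, 0.3579]
tcp_rot: [0.992, 0.006, -0.001, 0.125]
contact_force: [-5.3, -2.4, -3.3]
opening: 0.098
```

Call:
apply_moves --steps '[{"tx": 0.5, "ty": 0.2, "tz": 0, "wx": 0, "wy": 0, "wz": -0.002}, {"tx": 0.5, "ty": 0.2, "tz": 0, "wx": 0, "wy": 0, "wz": -0.002}]'

```text
time: 10.4
eef_pos: [0.6097, 0.059, 0.3579]
tcp_rot: [0.992, 0.007, -0.001, 0.125]
contact_force: [-5.4, -2.4, -2.6]
opening: 0.104
```

Call:
apply_moves --steps '[{"tx": 0.5, "ty": 0.2, "tz": 0, "wx": 0, "wy": 0, "wz": -0.002}, {"tx": 0.5, "ty": 0.2, "tz": 0, "wx": 0, "wy": 0, "wz": -0.002}]'

```text
time: 10.6
eef_pos: [0.6102, 0.0588, 0.3579]
tcp_rot: [0.992, 0.008, -0.001, 0.125]
contact_force: [-5.7, -2.8, -3.5]
opening: 0.103
```

Call:
apply_moves --steps '[{"tx": 0.5, "ty": 0.2, "tz": 0, "wx": 0, "wy": 0, "wz": -0.002}, {"tx": 0.5, "ty": 0.2, "tz": 0, "wx": 0, "wy": 0, "wz": -0.002}]'

```text
time: 10.8
eef_pos: [0.6107, 0.0586, 0.3579]
tcp_rot: [0.992, 0.009, -0.001, 0.125]
contact_force: [-5.5, -3.4, -2.6]
opening: 0.106
```

```bash
python3 -c "
from mv import *
commit([3.2,1.2,.3,0,.004,-.014]);commit([1.1,.4,.1,0,.001,-.005]);commit([1,.4,.1,0,.001,-.005])
for i in range(3): q=commit([.5,.2,0,0,0,-.002])
print(q[0], q[1].as_quat())
from scipy.optimize import least_squares
r=least_squares(lambda v:(tgt(v[0],v[1])[0]-q[0])[[0,2]]*1000,[-.03,.25]);print(r.x,r.fun)
"; python3 snap.py w8 -.035 .25
python3 - <<'E'
from plant import imaging
import cv2
for n,(a,b,c,d) in (("top",(140,200,260,360)),):
    im=imaging.read_camera(n)["img"][a:b,c:d,::-1];cv2.imwrite(f"pics/{n}8.png",cv2.resize(im,None,fx=6,fy=6,interpolation=cv2.INTER_CUBIC))
E
```

```text
[0.61161236 0.05914371 0.35874148] [9.92177016e-01 9.27287515e-03 2.57983497e-04 1.24493842e-01]
[-0.03202729  0.27309675] [ 1.77635684e-12 -2.67008637e-11]
t 10.8 err mm [-1.  -0.5 -0.8] F [-5.5 -3.4 -2.6] M [-0.07  0.82 -0.31] open 0.106
```

View pics/top8.png

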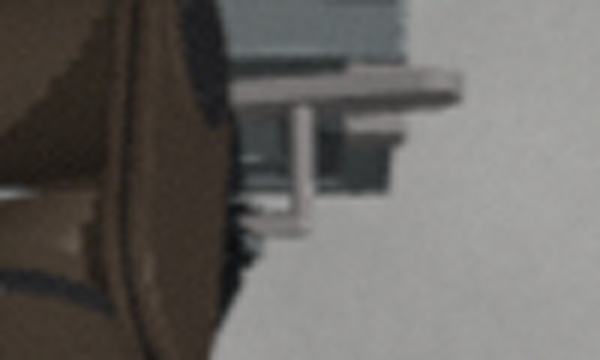

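View pics/w8.png

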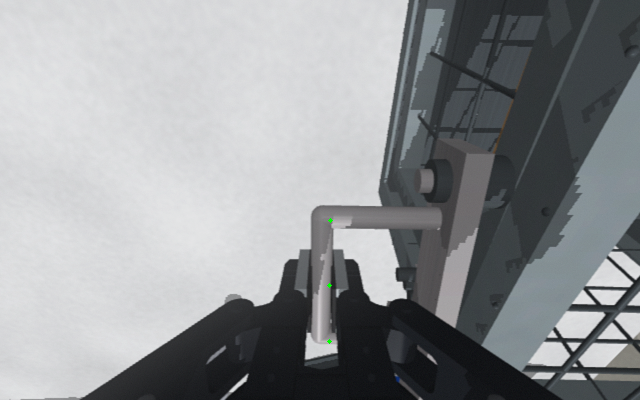

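```bash
cat > est.py <<'E'
from mv import *; from h import *
from plant import readout,imaging
import sys
s=readout.get_state();R=Rn.from_quat(s["tcp_rot"]);h=s["eef_pos"]+R.apply([0,0,.155])
v=Rz(-P[2])@(h-[P[0],P[1],0]);print("handle",h.round(4),"in cage",v.round(4),"radius",np.hypot(*v[:2]).round(4),"model",np.hypot(.083,.255).round(4))
a=-(np.arctan2(v[1],v[0])-np.arctan2(-.255,-.083));a=(a+np.pi)%(2*np.pi)-np.pi
lat=np.arcsin((h[2]-.196)/.05);yaw=R.as_matrix()[:,0];print("a",a,"lat",lat,"tool yaw a",P[2]-np.arctan2(yaw[1],yaw[0]))
if len(sys.argv)>1:
    n=sys.argv[1];c=imaging.read_camera("top");p=P.copy();p[3]=a
    im=cv2.resize(np.ascontiguousarray(c["img"][140:200,260:360,::-1]),None,fx=6,fy=6,interpolation=cv2.INTER_CUBIC)
    def pl(X,col):
        u=((proj(c,X)-[260,140]+.5)*6-.5).astype(int);cv2.polylines(im,[u.reshape(-1,1,2)],True,col,1)
    rect=lambda x0,x1,y0,y1,z:[[x0,y0,z],[x1,y0,z],[x1,y1,z],[x0,y1,z]]
    k=[P[5],0,P[6]]
    pl(cage(p,np.array(rect(-.0405,-.0345,-.333,-.307,.197))+k),(0,0,255))
    pl(cage(p,np.array(rect(-.0215,-.0155,-.333,-.307,.223))+k),(0,0,255))
    pl(bar(p,rect(-.005,.005,-.15,0,.015),lat),(0,255,0))
    pl(bar(p,[[-.055,-.083,0],[-.055,-.017,0],[-.0,-.017,0],[0,-.083,0]],lat),(255,0,0))
    cv2.imwrite(f"pics/{n}.png",im)
E
python3 est.py ov8
```

```text
handle [0.6106 0.0202 0.2078] in cage [-0.0767 -0.2565  0.2078] radius 0.2677 model 0.2682
a -0.024302481124376385 lat 0.23772579934230648 tool yaw a -0.03038899289447281
```

View pics/ov8.png

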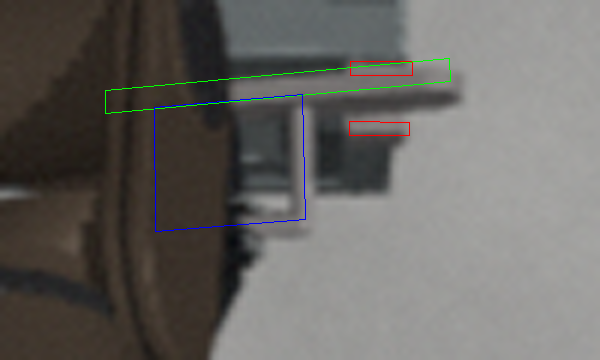

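Call:
apply_moves --steps '[{"tx": 0.5, "ty": 0, "tz": 0, "wx": 0, "wy": 0, "wz": -0.002}, {"tx": 1, "ty": 0, "tz": 0, "wx": 0, "wy": 0, "wz": -0.004}, {"tx": 1, "ty": 0, "tz": 0, "wx": 0, "wy": 0, "wz": -0.004}]'

```text
time: 11.25
eef_pos: [0.6116, 0.0585, 0.3579]
tcp_rot: [0.992, 0.011, -0.002, 0.125]
contact_force: [-5.8, -3.8, -2.9]
opening: 0.106
```

Call:
apply_moves --steps '[{"tx": 0.5, "ty": 0, "tz": 0, "wx": 0, "wy": 0, "wz": 0}, {"tx": 0.5, "ty": 0, "tz": 0, "wx": 0, "wy": 0, "wz": 0}]'

```text
time: 11.45
eef_pos: [0.6121, 0.0584, 0.3579]
tcp_rot: [0.992, 0.011, -0.002, 0.125]
contact_force: [-6.7, -4.1, -2.4]
opening: 0.101
```

Call:
apply_moves --steps '[{"tx": 0.5, "ty": 0, "tz": 0, "wx": 0, "wy": 0, "wz": 0}, {"tx": 0.5, "ty": 0, "tz": 0, "wx": 0, "wy": 0, "wz": 0}]'

```text
time: 11.65
eef_pos: [0.6125, 0.0584, 0.3579]
tcp_rot: [0.992, 0.011, -0.002, 0.125]
contact_force: [-6.7, -4.7, -2.4]
opening: 0.105
```

Call:
apply_moves --steps '[{"tx": 0.5, "ty": 0.5, "tz": 0, "wx": 0, "wy": 0, "wz": 0}, {"tx": 0.5, "ty": 1, "tz": 0, "wx": 0, "wy": 0, "wz": 0}, {"tx": 0.5, "ty": 1, "tz": 0, "wx": 0, "wy": 0, "wz": 0}]'

```text
time: 11.95
eef_pos: [0.6127, 0.058, 0.358]
tcp_rot: [0.992, 0.011, -0.003, 0.124]
contact_force: [-7.6, -1.7, -1.9]
opening: 0.102
```

Call:
apply_moves --steps '[{"tx": 0.5, "ty": 0.1, "tz": 0, "wx": 0, "wy": 0, "wz": 0}, {"tx": 0.5, "ty": 0.1, "tz": 0, "wx": 0, "wy": 0, "wz": 0}]'

```text
time: 12.15
eef_pos: [0.613, 0.058, 0.358]
tcp_rot: [0.992, 0.011, -0.004, 0.124]
contact_force: [-9.2, -1.4, -2.3]
opening: 0.104
```

Call:
apply_moves --steps '[{"tx": 0.5, "ty": 0.1, "tz": 0, "wx": 0, "wy": 0, "wz": 0}, {"tx": 0.5, "ty": 0.1, "tz": 0, "wx": 0, "wy": 0, "wz": 0}]'

```text
time: 12.35
eef_pos: [0.6133, 0.058, 0.3579]
tcp_rot: [0.992, 0.011, -0.004, 0.124]
contact_force: [-10.8, -1.0, -0.3]
opening: 0.105
```

Call:
apply_moves --steps '[{"tx": -1.5, "ty": -0.2, "tz": 0, "wx": 0, "wy": 0, "wz": 0}, {"tx": -3, "ty": -0.4, "tz": 0, "wx": 0, "wy": 0, "wz": 0}, {"tx": -3, "ty": -0.4, "tz": 0, "wx": 0, "wy": 0, "wz": 0}]'

```text
time: 12.65
eef_pos: [0.6114, 0.0582, 0.3584]
tcp_rot: [0.992, 0.011, -0.0, 0.124]
contact_force: [-4.2, -1.2, -3.6]
opening: 0.105
```

```bash
python3 -c "
from mv import *
commit([1,0,0,0,0,-.004]);commit([.5,0,0,0,0,0]);commit([.5,0,0,0,0,0]);commit([.5,1,0,0,0,0]);commit([.5,.1,0,0,0,0]);commit([.5,.1,0,0,0,0]);q=commit([-3,-.4,0,0,0,0])
# lowering path: rotate about pivot axis, from current
from h import bar
p0,R0=load(); p=P.copy();p[3]=-.025
import numpy as np
piv=bar(p,[[0,0,0]],0)[0];ax=Rn.from_euler('z',P[2]+.025).apply([1,0,0])
for lat in (.2,.15,.1,.05,0,-.02,-.04):
    Q=Rn.from_rotvec(ax*(.24-lat)); print(lat,delta(piv+Q.apply(p0-piv),Q*R0).round(3).tolist())
"; python3 est.py ov9
```

```text
0.2 [-0.063, 6.16, 2.176, 0.04, 0.0, -0.0]
0.15 [-0.139, 13.729, 5.24, 0.09, 0.001, -0.0]
0.1 [-0.214, 21.135, 8.678, 0.14, 0.001, -0.0]
0.05 [-0.288, 28.361, 12.483, 0.19, 0.002, -0.0]
0 [-0.358, 35.387, 16.643, 0.24, 0.002, -0.0]
-0.02 [-0.386, 38.138, 18.405, 0.26, 0.003, -0.0]
-0.04 [-0.414, 40.853, 20.221, 0.28, 0.003, -0.0]
handle [0.6118 0.0199 0.2082] in cage [-0.0755 -0.2568  0.2082] radius 0.2677 model 0.2682
a -0.028716328480179687 lat 0.24556515972666218 tool yaw a -0.03477684965556027
```

View pics/ov9.png

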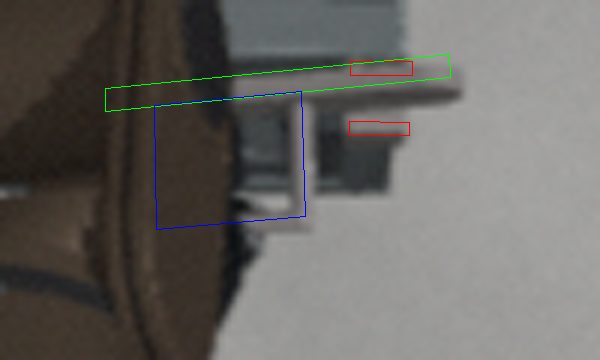

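Call:
apply_moves --steps '[{"tx": -0.5, "ty": 3, "tz": 1, "wx": 0.02, "wy": 0, "wz": 0}, {"tx": -0.5, "ty": 6.2, "tz": 2.2, "wx": 0.04, "wy": 0, "wz": 0}, {"tx": -0.5, "ty": 9.9, "tz": 3.7, "wx": 0.065, "wy": 0, "wz": 0}, {"tx": -0.6, "ty": 13.7, "tz": 5.2, "wx": 0.09, "wy": 0.001, "wz": 0}, {"tx": -0.6, "ty": 13.7, "tz": 5.2, "wx": 0.09, "wy": 0.001, "wz": 0}]'

```text
time: 13.2
eef_pos: [0.6114, 0.0433, 0.3567]
tcp_rot: [0.997, 0.011, 0.0, 0.078]
contact_force: [-2.1, 2.1, -4.9]
opening: 0.098
```

```bash
cat > low.py <<'E'
import sys
from mv import *
from h import bar
l0=float(sys.argv[1])
p0,R0=load(); p=P.copy();p[3]=-.025
piv=bar(p,[[0,0,0]],0)[0];ax=Rn.from_euler('z',P[2]+.025).apply([1,0,0])
for lat in np.arange(l0-.03,-.061,-.03):
    Q=Rn.from_rotvec(ax*(l0-lat)); print(round(lat,3),delta(piv+Q.apply(p0-piv),Q*R0).round(2).tolist())
E
python3 -c "
from mv import *
commit([-.6,13.7,5.2,.09,.001,0])"; python3 low.py .15; python3 est.py; python3 snap.py w10
```

```text
0.12 [-0.05, 4.63, 1.61, 0.03, 0.0, -0.0]
0.09 [-0.09, 9.21, 3.35, 0.06, 0.0, -0.0]
0.06 [-0.14, 13.73, 5.24, 0.09, 0.0, -0.0]
0.03 [-0.18, 18.2, 7.26, 0.12, 0.0, -0.0]
0.0 [-0.23, 22.6, 9.41, 0.15, 0.0, -0.0]
-0.03 [-0.27, 26.94, 11.69, 0.18, 0.0, -0.0]
-0.06 [-0.32, 31.2, 14.1, 0.21, 0.0, -0.0]
handle [0.6117 0.019  0.2036] in cage [-0.0756 -0.2577  0.2036] radius 0.2686 model 0.2682
a -0.029507366829579773 lat 0.1517564871084505 tool yaw a -0.03411077309648905
t 13.2 err mm [-0.4 -0.5 -0.6] F [-2.1  2.1 -4.9] M [ 0.53  0.37 -0.22] open 0.098
```

Call:
apply_moves --steps '[{"tx": 0, "ty": 2.3, "tz": 0.8, "wx": 0.015, "wy": 0, "wz": 0}, {"tx": 0, "ty": 4.6, "tz": 1.6, "wx": 0.03, "wy": 0, "wz": 0}, {"tx": 0, "ty": 6.9, "tz": 2.5, "wx": 0.045, "wy": 0, "wz": 0}, {"tx": -0.1, "ty": 9.2, "tz": 3.3, "wx": 0.06, "wy": 0, "wz": 0}, {"tx": -0.1, "ty": 9.2, "tz": 3.3, "wx": 0.06, "wy": 0, "wz": 0}]'

```text
time: 13.75
eef_pos: [0.6116, 0.0338, 0.355]
tcp_rot: [0.999, 0.011, -0.0, 0.049]
contact_force: [-0.5, 3.0, -5.6]
opening: 0.103
```

Call:
apply_moves --steps '[{"tx": 0, "ty": 2.3, "tz": 0.9, "wx": 0.015, "wy": 0, "wz": 0}, {"tx": 0, "ty": 4.5, "tz": 1.9, "wx": 0.03, "wy": 0, "wz": 0}, {"tx": 0, "ty": 6.8, "tz": 2.9, "wx": 0.045, "wy": 0, "wz": 0}, {"tx": -0.1, "ty": 9, "tz": 3.9, "wx": 0.06, "wy": 0, "wz": 0}, {"tx": -0.1, "ty": 9, "tz": 3.9, "wx": 0.06, "wy": 0, "wz": 0}]'

```text
time: 14.25
eef_pos: [0.6117, 0.0244, 0.3525]
tcp_rot: [1.0, 0.011, -0.0, 0.019]
contact_force: [-1.1, 4.0, -5.0]
opening: 0.103
```

```bash
python3 -c "
from mv import *
commit([-.1,9.2,3.3,.06,0,0]);commit([-.1,9,3.9,.06,0,0])"; python3 low.py .03; python3 est.py ov10; python3 snap.py w11
```

```text
0.0 [-0.04, 4.61, 1.6, 0.03, 0.0, -0.0]
-0.03 [-0.09, 9.18, 3.34, 0.06, 0.0, -0.0]
-0.06 [-0.13, 13.69, 5.22, 0.09, 0.0, -0.0]
handle [0.6117 0.0185 0.1976] in cage [-0.0756 -0.2583  0.1976] radius 0.2691 model 0.2682
a -0.030095294627432878 lat 0.032531973918115895 tool yaw a -0.03459935627180978
t 14.3 err mm [-0.4 -0.3 -0. ] F [-1.3  3.9 -4.1] M [ 0.62  0.24 -0.15] open 0.104
```

View pics/ov10.png

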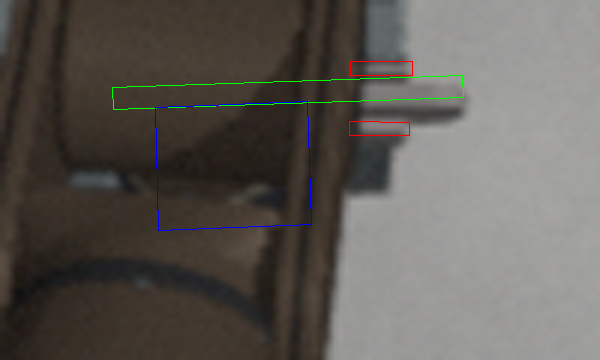

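Call:
apply_moves --steps '[{"tx": 0, "ty": 1, "tz": 0.8, "wx": 0.015, "wy": 0, "wz": 0}, {"tx": 0, "ty": 3.4, "tz": 1.6, "wx": 0.03, "wy": 0, "wz": 0}, {"tx": 0, "ty": 3.4, "tz": 1.6, "wx": 0.03, "wy": 0, "wz": 0}]'

```text
time: 14.65
eef_pos: [0.6119, 0.0202, 0.3525]
tcp_rot: [1.0, 0.011, -0.001, 0.005]
contact_force: [-5.0, -0.1, 3.2]
opening: 0.105
```

Call:
apply_moves --steps '[{"tx": 0, "ty": 1.5, "tz": 0.6, "wx": 0.01, "wy": 0, "wz": 0}, {"tx": 0, "ty": 1.5, "tz": 0.6, "wx": 0.01, "wy": 0, "wz": 0}]'

```text
time: 14.85
eef_pos: [0.6119, 0.0187, 0.3525]
tcp_rot: [1.0, 0.011, -0.001, 0.001]
contact_force: [-5.7, 0.8, 4.1]
opening: 0.104
```

Call:
apply_moves --hand 0.45 --steps '[{"tx": 0, "ty": 0, "tz": -0.5, "wx": 0, "wy": 0, "wz": 0}, {"tx": 0, "ty": 0, "tz": -0.5, "wx": 0, "wy": 0, "wz": 0}, {"tx": 0, "ty": 0, "tz": -0.5, "wx": 0, "wy": 0, "wz": 0}, {"tx": 0, "ty": 0, "tz": -0.5, "wx": 0, "wy": 0, "wz": 0}, {"tx": 0, "ty": 0, "tz": -0.5, "wx": 0, "wy": 0, "wz": 0}, {"tx": 0, "ty": 0, "tz": -0.5, "wx": 0, "wy": 0, "wz": 0}]'

```text
time: 15.45
eef_pos: [0.6118, 0.0196, 0.3506]
tcp_rot: [1.0, 0.011, -0.001, -0.0]
contact_force: [-0.9, 0.2, 0.6]
opening: 0.448
```

```bash
python3 -c "
from mv import *
commit([0,3.4,1.6,.03,0,0]);commit([0,1.5,.6,.01,0,0]);commit([0,0,-.5,0,0,0])"; python3 est.py; python3 snap.py w12 -.02 .0
```

```text
handle [0.6115 0.0196 0.1956] in cage [-0.0757 -0.2571  0.1956] radius 0.2681 model 0.2682
a -0.028260532443468378 lat -0.008066152730021085 tool yaw a -0.03520810909321087
t 15.45 err mm [-0.4 -0.3 -0.4] F [-0.9  0.2  0.6] M [ 0.06 -0.04 -0.02] open 0.448
```

View pics/w12.png

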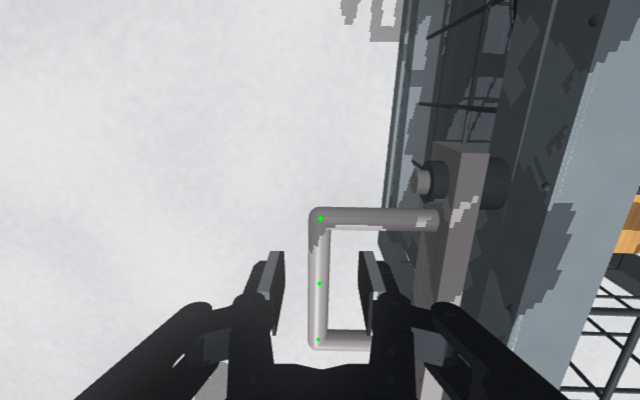

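Released; the grip stayed put at (320,218)–(318,340), with the fingers clear. Next I retreat straight up.

Call:
apply_moves --steps '[{"tx": 0, "ty": 0, "tz": -10, "wx": 0, "wy": 0, "wz": 0}, {"tx": 0, "ty": 0, "tz": -30, "wx": 0, "wy": 0, "wz": 0}, {"tx": 0, "ty": 0, "tz": -60, "wx": 0, "wy": 0, "wz": 0}, {"tx": 0, "ty": 0, "tz": -100, "wx": 0, "wy": 0, "wz": 0}, {"tx": -50, "ty": -40, "tz": -100, "wx": 0, "wy": 0, "wz": 0}, {"tx": -50, "ty": -40, "tz": -100, "wx": 0, "wy": 0, "wz": 0}, {"tx": -50, "ty": -40, "tz": -100, "wx": 0, "wy": 0, "wz": 0}, {"tx": -50, "ty": -40, "tz": -100, "wx": 0, "wy": 0, "wz": 0}]'

```text
time: 16.3
eef_pos: [0.5611, 0.0583, 0.4507]
tcp_rot: [1.0, 0.012, -0.001, 0.0]
contact_force: [-0.7, -1.3, 0.5]
opening: 0.452
```

```bash
python3 -c "
from mv import *
commit([-50,-40,-100,0,0,0])"; python3 snap.py w13 -.02 .0
python3 - <<'E'
from plant import imaging
import cv2
for n,(a,b,c,d) in (("top",(50,260,160,380)),("scene",(60,360,180,480))):
    im=imaging.read_camera(n)["img"][a:b,c:d,::-1];cv2.imwrite(f"pics/{n}13.png",cv2.resize(im,None,fx=2.0 if n=="scene" else 2.8,fy=2.0 if n=="scene" else 2.8,interpolation=cv2.INTER_CUBIC))
E
```

```text
t 16.3 err mm [-0.4 -0.4 -0.3] F [-0.7 -1.3  0.5] M [ 0.01 -0.04 -0.02] open 0.452
```

View pics/w13.png

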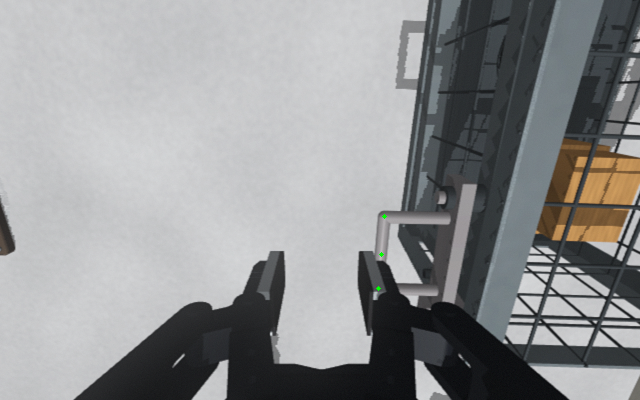

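View pics/scene13.png

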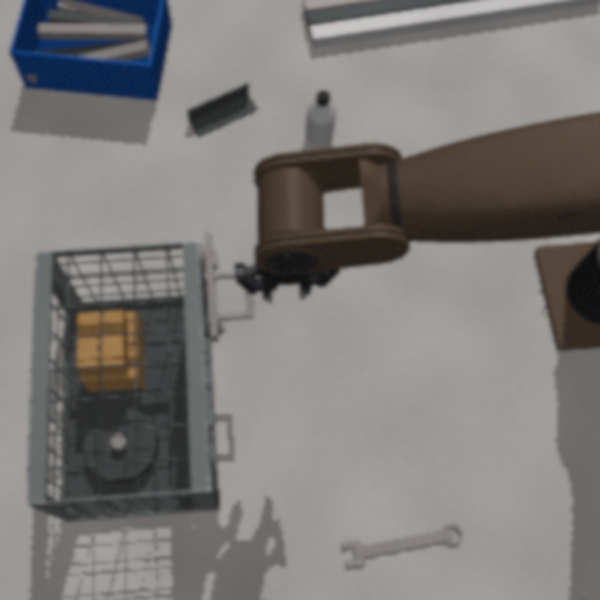

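View pics/top13.png

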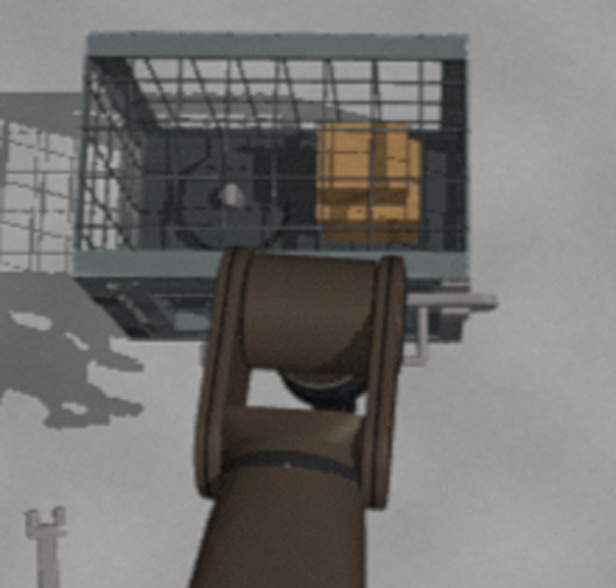

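The gate is holding itself shut. I'll take one close look at the keeper before handing in.

Call:
apply_moves --steps '[{"tx": 30, "ty": 40, "tz": -10, "wx": 0, "wy": 0, "wz": 0}, {"tx": 60, "ty": 80, "tz": -10, "wx": 0, "wy": 0, "wz": 0}, {"tx": 80, "ty": 105, "tz": -10, "wx": 0, "wy": 0, "wz": 0}, {"tx": 80, "ty": 105, "tz": -10, "wx": 0, "wy": 0, "wz": 0}, {"tx": 80, "ty": 105, "tz": -10, "wx": 0, "wy": 0, "wz": 0}]'

```text
time: 16.95
eef_pos: [0.644, -0.0459, 0.4593]
tcp_rot: [1.0, 0.01, -0.002, -0.001]
contact_force: [-0.9, 0.6, -1.0]
opening: 0.452
```

```bash
python3 -c "
from mv import *
commit([80,105,-10,0,0,0])"; python3 snap.py w14
python3 - <<'E'
import cv2
a=cv2.imread("pics/w14.png");cv2.imwrite("pics/w14k.png",cv2.resize(a[100:250,230:430],None,fx=4,fy=4,interpolation=cv2.INTER_CUBIC))
E
```

```text
t 16.95 err mm [ 0.1 -1.5 -1.5] F [-0.9  0.6 -1. ] M [0.03 0.03 0.05] open 0.452
```

View pics/w14k.png

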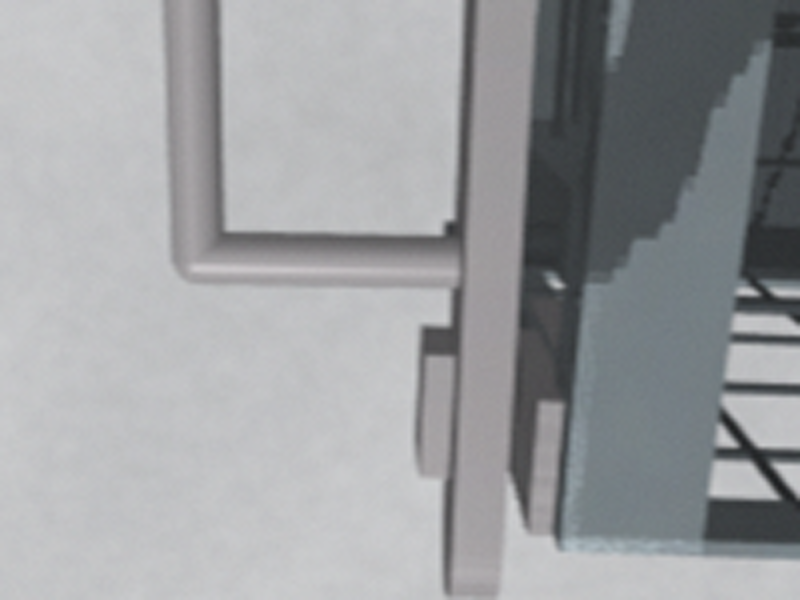

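The bar lies between the keeper's front horn (zoomed image x≈435) and its back (x≈545), below the top of the back. It is resting against the horn and latched, and the robot is clear of everything.

```bash
python3 -c "
from plant import ctrl
print(ctrl.sign_off())"
```

```text
the job is handed in; nothing more can be done
None
```

The gate is shut and latched: the bar sits in the keeper's notch and holds the gate by itself. I handed the job in at about 17 s of the 64 s allowed, and the sign-off reports no verdict.

**What I did:** I took the bar by its handle and lifted it to about 0.25 rad. I swung the gate shut with the bar over the horn until I felt the keeper's back, eased off about 1 mm, lowered the bar to the notch floor, then let go and backed away.

**Forces:** The total push at the handle peaked at about 11 N in the readings taken after each move. About 5 N of that was the hinge spring. At the notch floor the upward force on the tool was about 4 N.

**Last checks:**
- After release, the wrist picture shows the bar between the front horn and the back. The gate had not sprung out, and the robot was touching nothing.
- The handle stayed where the model puts it for a gate angle of about -0.02 and a level bar.
- In the last wide picture, the bottle, spanner and offcut appear to be where they started. I did not measure their positions.

**What disagreed:** My camera fit put the keeper about 6.6 mm inward and at nominal height. I felt the back 1 to 2 mm further in than that. The bar also stopped at an estimated 0.03 rad, which suggests the keeper is up to about 3 mm high. Both are within the stated tolerances.

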